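# Hold the green colour cell in the lamp beam

## Task

Get a stray-light-free look at the green glass standard: close the lamp carton by folding down its standing short flap first and then the two long flaps over it, all flat. Then take the green cell out of the rack by its frosted faces only, never touching its clear faces with the fingers, and hold it upright in the light path between the lamp's tube and the screen, so that the beam passes squarely through the middle of its two clear faces. Finish while still holding it there, still and clear of lamp and screen, with the carton shut and the other things left where they are.

Things in the scene. Friction and masses are not known exactly. Their poses are not given: they have to be found in the camera images.
- lampbox: Fixed cardboard carton, open at the top, LED lamp inside: 140 (its x) x 200 (its y) x 150 mm high, 4 mm walls. Origin: centre of the underside, z up. A black beam tube, 48 mm thick, axis 100 mm up, sticks 30 mm out of its -y end wall; the light leaves along its -y. The rear (+y) short flap is already down. It stands to the robot's left, its -x side nearer the robot.
- flap_short (a joint): Angle (rad) of the short end flap: 0 = flat shut, 1.57 = straight up, more leans out. Hinge line: along the carton's x, at y = -100 mm, 151 mm above the table (the end wall above the beam tube); shut, the flap reaches 70 mm towards +y. 134 mm wide, 70 mm long, 3 mm thick. A stiff crease: it stays at any angle; 0.5 N at its free edge moves it.
- flap_short_edge (a point): Middle of the free edge of that flap (70 mm from its hinge line); moves with the flap.
- flap_near (a joint): Angle (rad) of the long side flap nearer the robot: 0 = flat shut, 1.57 = straight up, more leans out. Hinge line: along the carton's y, at x = -70 mm, 154 mm above the table; shut, the flap reaches 70 mm towards +x, over the short flaps. 200 mm wide, 70 mm long, 3 mm thick. A stiff crease: it stays at any angle; 0.5 N at its free edge moves it.
- flap_near_edge (a point): Middle of the free edge of that flap (70 mm from its hinge line); moves with the flap.
- flap_far (a joint): Angle (rad) of the long side flap farther from the robot: 0 = flat shut, 1.57 = straight up, more leans out. Hinge line: along the carton's y, at x = +70 mm, 154 mm above the table; shut, the flap reaches 70 mm towards -x over the short flaps, to meet the near flap. 200 mm wide, 70 mm long, 3 mm thick. A stiff crease: it stays at any angle; 0.5 N at its free edge moves it.
- flap_far_edge (a point): Middle of the free edge of that flap (70 mm from its hinge line); moves with the flap.
- beam_out (a point): Centre of the mouth of the beam tube, where the 12 mm wide beam comes out, 100 mm above the table. Axes as the carton's: the beam runs level along this point's own -y to the screen.
- screen: White upright screen 140 mm wide, 4 mm thick, top 167 mm above the table, on a wooden foot 150 x 70 x 12 mm, colour swatches low on its face; fixed, square to the beam, 150 to 180 mm in front of the tube's mouth. Origin: centre of the foot's underside; its white face looks along its own +y, towards the lamp.
- screen_spot (a point): The light spot on the white face of the screen, 100 mm above the table, where the beam ends.
- rack: Light beech rack block 64 mm (its x) x 190 mm (its y) x 26 mm high, fixed, with three square wells 33 x 33 mm, 18 mm deep, in a row along its y, 66 mm apart. Origin: centre of its underside. The cells stand 8 mm above the table and stick out 62 mm above the block.
- cell_green: Green glass colour standard in cuvette form, a solid upright bar 30 x 30 x 80 mm, about 170 g, in a well of the rack. Origin: centre of its underside, z up. Its frosted, milky pale faces look along its own +x and -x, its polished clear faces along its +y and -y. The one to hold. It starts about aligned with the rack: frosted faces look across the row, clear faces along it.
- cell_green_mid (a point): Centre of the green cell, 40 mm above its underside; the middle of its clear faces lies level with it.
- cell_amber: Amber glass colour standard in cuvette form, a solid upright bar 30 x 30 x 80 mm, about 170 g, in a well of the rack. Origin: centre of its underside, z up. Its frosted, milky pale faces look along its own +x and -x, its polished clear faces along its +y and -y. To be left in the rack.
- cell_blue: Blue glass colour standard in cuvette form, a solid upright bar 30 x 30 x 80 mm, about 170 g, in a well of the rack. Origin: centre of its underside, z up. Its frosted, milky pale faces look along its own +x and -x, its polished clear faces along its +y and -y. To be left in the rack.
- ink_jar: Loose closed blue ink jar with red cap, 64 mm in diameter, 95 mm high, a bystander. Origin: centre of its underside.
- tea_glass: Loose waisted tea glass, 58 mm in diameter, 85 mm high, a bystander. Origin: centre of its underside.
- jar_lid: Loose red jar lid, 68 mm in diameter, 12 mm high, lying flat, a bystander. Origin: centre of its underside.
- brush: Loose wooden brush, 185 mm long, about 16 mm high, lying along its x (bristles at +x), a bystander. Origin: under the middle of its length.
- comb: Loose marbling comb, a wooden bar 200 mm long (its y) with a row of steel pins, 12 mm high, lying flat, a bystander. Origin: under the middle of the bar.

How it is judged:
By the outcome, as a careful person would: the job done as asked, in the order asked, and still so for the second after the job is handed in, while the arm keeps its last pose, push and grip.
It also fails if it takes over 61 s, if anything falls off the work surface, if the arm or the gripper's body presses on something with over 40 N, if the wrist force passes 120 N, or if a joint passes its speed limit or range.

## Robot

A 6-joint arm with a two-finger parallel gripper is mounted at the origin on the work surface. World frame = base frame: x ahead of the robot, y to its left, z up, the work surface at z = 0. Lengths are in m, angles in rad, forces in N, time in s.
With the tool pointing down it reaches from about 0.3 to 0.775 m from the base axis. Payload 14.6 kg.
Tool frame: the origin (TCP) lies midway between the tips of the shut fingers; the grasp point (between the pads) lies ctrl.grasp_offset behind it (ctrl.grasp_offset is the distance from the TCP to the grasp point, in m); z points along the fingers, y is the line along which they close (so a half turn about z gives the same grasp; the last joint's range is limited). The gripper opens to 85 mm and grips with 20 to 120 N. Pads are 22 mm wide; open, the fingers measure 114 mm over their backs; the gripper's body (76 mm by 85 mm) begins 54 mm behind the grasp point. The pads swing forward as they close: fully open they stand 13 mm farther back than shut.
Start: joints at [1.16, 0.3, 1.521, -0, 1.321, -0.067], TCP at [0.185, 0.518, 0.231] pointing down, gripper open.
Joint ranges: [-3.03, 3.03], [-0.79, 2.21], [0.23, 2.52], [-1.04, 4.18], [0, 3.07], [-2.55, 2.55]. Speed limits (rad/s): [2.22, 2.22, 2.57, 3.14, 3.14, 3.14].

## Interface

Orientations are given as [roll, pitch, yaw] about the fixed x, y, z axes, in that order (R = Rz(yaw) Ry(pitch) Rx(roll)).
In Python, from workcell import ctrl gives the robot as it stands.
- The arm moves only by the tool steer_hand, called after "Request:" by a JSON object that holds its "name" and its "arguments", one argument or row to a line. Schema: {"type":"object","properties":{"ticks":{"type":"array","items":{"type":"object","properties":{"xyz":{"type":"array","items":{"type":"number"},"minItems":3,"maxItems":3},"rz":{"type":"number"}},"additionalProperties":false},"minItems":1,"maxItems":8},"finger_gap":{"type":"number"},"clamp_n":{"type":"number"},"only":{"type":"string"},"quiet":{"type":"boolean"},"lines":{"type":"string"}},"required":["ticks"],"additionalProperties":false}. ticks is a list of rows, 1 to 8 of them, each an object with the fields xyz (a list: dx, dy, dz in shares of 0.5 m (1.0 is 0.5 m)), rz (a turn about the tool's z in a scale on which 1.0 is 2 rad); a field left out counts as zero; each row shifts and turns the commanded pose from where the row before left it, along the tool's axes as they then stand; what a row does not reach is not made up. A row lasts 1/10 s, in which the tool goes at most 0.05 m and 0.15 rad, less where a joint would pass 70% of its speed; a pose out of reach is approached as far as the arm can. finger_gap is the opening from 0.0 (shut) to 1.0 (fully open), set as the call begins (left out keeps the last). The fingers move at their own pace and stop on an object; clamp_n is the grip in N (left out, the last holds). Time passes only in rows, so rows that do not move let the fingers close. The tool returns the time, the measured TCP pose, the force, the opening and the grip force at its end. only (a regular expression) keeps the lines of the reply that match it, lines (a string "A,B") keeps lines A to B, and quiet returns only ok. A shift or turn number past 1, either way, is cut back to 1. Input that does not fit is refused with a message, and nothing moves.
- ctrl.observe(): the state, without advancing time (a new reading comes with each control period).
- ctrl.grab_frame(name): name is "scene" or "side" or "wrist"; returns a dict with "frame" (480x640x3 uint8, blue, green, red), "camera_matrix" (3x3 intrinsics, pixels), "origin" and "attitude" of the camera in the world. Camera axes: x right, y down, z forward; pixel columns grow to the right and rows downward; lengths in m; the calibration is good to about 2 mm. A picture is of the moment at which its call begins. There is no depth.
- ctrl.sign_off(): hands the job in; it is judged then, once.
The state is a dict: "clock": time; "joint_pos": joint angles; "dq": joint speeds; "effort": joint torques, N m; "ee_pos": TCP position; "tool_rot": TCP orientation; "ft_force": force on the tool from outside, world axes, zero at the start; "moment": the same for the moment, N m; "grip_width": opening from 0.0 (shut) to 1.0 (fully open); "finger_force": force on a finger pad.
Only numpy, scipy, OpenCV 4.12 (cv2) and the standard library are available. Lean on these libraries where they do the work, as an engineer would, in place of code of your own. Each camera call takes 0.05 s, during which the arm holds its last target. There are 200 camera calls.

## Working session

There is one attempt and no reset: what is moved stays moved. The work goes in short steps, Python scripts to look and compute and a tool call to move; the robot and the scene stay as the last step left them, time stands still between calls to the robot, and variables do not carry over. Pictures are saved under pics/ and viewed, at most 10 in all, crops included, and the job is handed in when it is done.

```bash
ls; mkdir -p pics; python3 - <<'E'
from workcell import ctrl
import cv2
o=ctrl.observe(); print({k:(v if not hasattr(v,'round') else v) for k,v in o.items()}, ctrl.grasp_offset)
for n in ["scene","side","wrist"]:
    f=ctrl.grab_frame(n); cv2.imwrite(f"pics/{n}0.png",f["frame"]); print(n,f["camera_matrix"],f["origin"],f["attitude"])
E
```

```text
pics
workcell.py
{'clock': 0.0, 'joint_pos': array([ 1.16038708e+00,  3.00476143e-01,  1.52159315e+00, -5.17162727e-05,
        1.32069902e+00, -6.65437001e-02]), 'dq': array([-4.71301273e-05,  9.08781945e-04,  2.00839857e-03, -7.94456225e-04,
        9.50058840e-04,  1.36584480e-04]), 'effort': array([-3.17755046e-03, -5.43503380e+01, -3.61795664e+01, -1.24355629e-04,
        3.98473014e-03, -3.21410209e-05]), 'ee_pos': array([0.18531065, 0.51758824, 0.23071344]), 'tool_rot': array([-3.14041626e+00, -2.81936633e-05,  2.79773992e+00]), 'ft_force': array([-0.19957109, -0.13733147,  0.11758115]), 'moment': array([-0.03163142,  0.04376439, -0.00553271]), 'finger_force': 0.0, 'grip_width': 1.0011085736545244} 0.0187
scene [[513.05575304   0.         320.81010283]
 [  0.         513.05575304 237.30123042]
 [  0.           0.           1.        ]] [1.13949312 0.15021642 0.71709979] [-2.34705592  0.0082752   1.92854149]
side [[623.17110204   0.         320.39577806]
 [  0.         623.17110204 245.83365504]
 [  0.           0.           1.        ]] [ 0.33033449 -0.96828962  0.64710071] [-2.0920318  -0.02310462 -0.21481412]
wrist [[423.68455684   0.         317.25678765]
 [  0.         423.68455684 241.7922949 ]
 [  0.           0.           1.        ]] [0.11776864 0.54165639 0.37318107] [2.85479741e+00 1.12535309e-03 1.22661113e+00]
```

View pics/scene0.png

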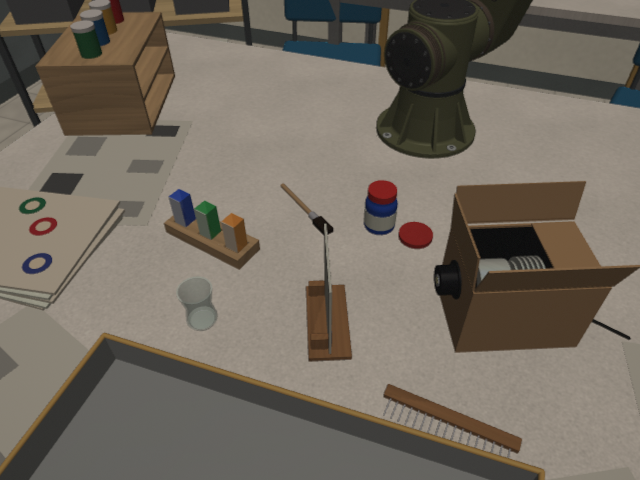

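View pics/side0.png

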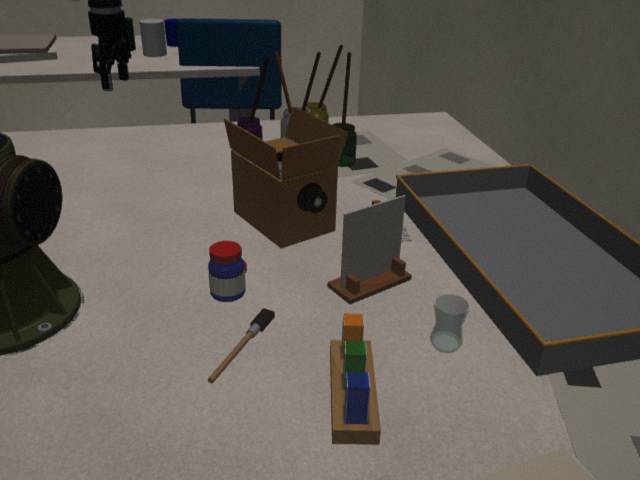

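Scene: the carton is at about (525,270), the tube mouth at (445,280), the screen at (328,290), and the green cell at (207,220) in the middle of the rack. Side: the tube is at (315,198) and the green cell at (355,355). I'll zoom in on the carton.

```bash
python3 - <<'E'
import cv2,numpy as np
a=cv2.imread('pics/scene0.png')[165:365,420:640];b=cv2.imread('pics/side0.png')[95:255,215:425]
a=cv2.resize(a,(395,360),interpolation=2);b=cv2.resize(b,(400,305),interpolation=2)
c=np.zeros((360,800,3),np.uint8);c[:,:395]=a;c[:305,400:]=b
cv2.imwrite('pics/crop0.png',cv2.convertScaleAbs(c,alpha=1.6))
E
```

```text
(no output)
```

View pics/crop0.png

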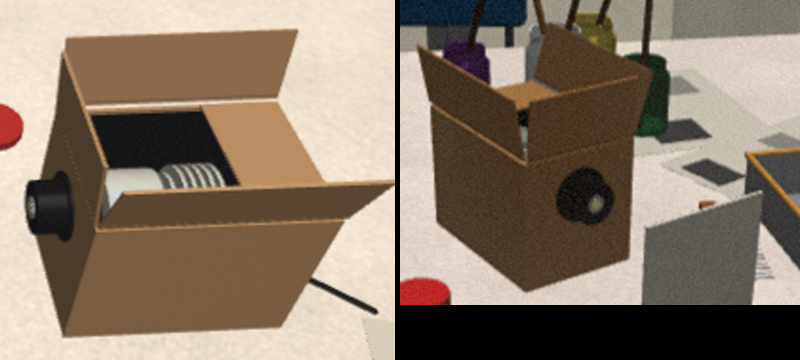

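View pics/wrist0.png

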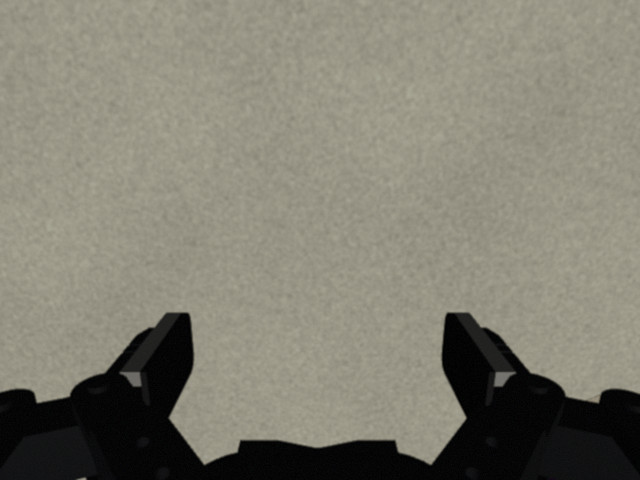

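The wrist image shows only bare table and the fingers. In the crop the short flap stands nearly upright, and both long flaps lean outwards. Next I'll work out poses from these corners by casting rays.

```bash
cat > h.py <<'E'
import numpy as np,cv2
from scipy.spatial.transform import Rotation as R
CAM={'scene':(513.05575304,320.81010283,237.30123042,[1.13949312,0.15021642,0.71709979],[-2.34705592,0.0082752,1.92854149]),
'side':(623.17110204,320.39577806,245.83365504,[0.33033449,-0.96828962,0.64710071],[-2.0920318,-0.02310462,-0.21481412])}
def ray(c,u,v):
    f,cx,cy,o,a=CAM[c]; d=R.from_euler('xyz',a).apply([(u-cx)/f,(v-cy)/f,1]); return np.array(o),d
def onz(c,u,v,z):
    o,d=ray(c,u,v); return o+d*(z-o[2])/d[2]
def tri(p,q):
    (o,d),(e,g)=ray('scene',*p),ray('side',*q); s=np.linalg.lstsq(np.c_[d,-g],e-o,rcond=None)[0]
    a,b=o+s[0]*d,e+s[1]*g; return (a+b)/2,np.linalg.norm(a-b)
def blob(im,lo,hi,roi):
    x0,y0,x1,y1=roi; m=cv2.inRange(cv2.cvtColor(im,cv2.COLOR_BGR2HSV),lo,hi); k=np.zeros_like(m);k[y0:y1,x0:x1]=m[y0:y1,x0:x1]
    c=max(cv2.findContours(k,0,1)[0],key=cv2.contourArea); return c
E
python3 - <<'E'
from h import *
np.set_printoptions(precision=4,suppress=True)
P=[('scene',456.2,351.1,0,.07,-.1),('scene',577.1,345.6,0,.07,.1),('scene',475.7,291.7,.152,.07,-.1),('scene',611,287,.152,.07,.1),('scene',469,223.3,.152,-.07,-.1),('scene',577,220.5,.152,-.07,.1),
('side',281.7,247.7,0,-.07,-.1),('side',335.2,230.4,0,.07,-.1),('side',234.4,211,0,-.07,.1),('side',281.7,181.6,.152,-.07,-.1),('side',336.8,165.9,.152,.07,-.1)]
W=np.array([onz(*p[:4])[:2] for p in P]);B=np.array([p[4:] for p in P])
b0,w0=B.mean(0),W.mean(0);z=np.sum((B-b0)@[1,-1j]*((W-w0)@[1,1j]));th=np.angle(z)
Rm=np.array([[np.cos(th),-np.sin(th)],[np.sin(th),np.cos(th)]]);t=w0-Rm@b0
print('box',t,th);print((W-t)@Rm-B)
np.savez('box.npz',t=t,th=th,Rm=Rm)
def tob(p): return np.r_[Rm.T@(p[:2]-t),p[2]]
def plane(c,u,v,ax,val):
    o,d=ray(c,u,v); o=tob(o); d=np.r_[Rm.T@d[:2],d[2]]; return o+d*(val-o[ax])/d[ax]
for n,p in dict(shortL=('side',283.2,148.5,0,-.067),shortR=('side',341,135.5,0,.067),nearA=('scene',456.2,186.1,1,-.1),nearB=('scene',586,181.7,1,.1),nearS=('side',224.4,118.6,1,.1),farA=('scene',488,271.7,1,-.1),farB=('scene',639,266,1,.1),farS=('side',288.5,107,1,.1),farS2=('side',347.3,132.8,1,-.1)).items(): print(n,plane(*p))
print('mouth',np.r_[t+Rm@[0,-.13],.1],'beamdir',Rm@[0,-1])
for u,v,zz in [(307,284,.012),(345,284,.012),(351,355,.012),(308,358,.012),(326,225,.167),(328,347,.012)]: print('screen',tob(onz('scene',u,v,zz)))
for u,v,zz in [(330,280,.012),(411,275,.012),(404,197,.167),(343,220,.167)]: print('screenS',tob(onz('side',u,v,zz)))
for n,lo,hi in [('green',(45,90,40),(80,255,255)),('amber',(5,170,90),(18,255,255)),('blue',(110,120,60),(130,255,255))]:
    o=[]
    for c,roi in [('scene',(160,170,270,270)),('side',(320,300,400,430))]:
        k=blob(cv2.imread(f'pics/{c}0.png'),lo,hi,roi); r=cv2.minAreaRect(k); o.append(cv2.approxPolyDP(k,2.5,True)[:,0]); print(n,c,cv2.contourArea(k),o[-1].tolist())
E
```

```text
box [0.5269 0.2554] 0.3856680538928876
[[-0.0007 -0.0011]
 [-0.0045 -0.0019]
 [ 0.0003 -0.0006]
 [-0.0016 -0.0068]
 [-0.001   0.0231]
 [-0.0012 -0.0015]
 [ 0.0045 -0.002 ]
 [ 0.0024  0.0004]
 [ 0.0002 -0.0008]
 [ 0.002  -0.0085]
 [-0.0004 -0.0001]]
shortL [-0.067  -0.1133  0.2213]
shortR [ 0.067  -0.1136  0.2222]
nearA [-0.1025 -0.1     0.2039]
nearB [-0.0934  0.1     0.2138]
nearS [-0.0818  0.1     0.2207]
farA [ 0.085  -0.1     0.2109]
farB [0.0837 0.1    0.2128]
farS [0.0773 0.1    0.2207]
farS2 [ 0.0929 -0.1     0.2189]
mouth [0.5758 0.1349 0.1   ] beamdir [ 0.3762 -0.9265]
screen [-0.0713 -0.3418  0.012 ]
screen [-0.0689 -0.2736  0.012 ]
screen [ 0.0786 -0.2732  0.012 ]
screen [ 0.0818 -0.3415  0.012 ]
screen [-0.0594 -0.3079  0.167 ]
screen [ 0.0625 -0.3091  0.012 ]
screenS [-0.0625 -0.2707  0.012 ]
screenS [ 0.0781 -0.3392  0.012 ]
screenS [ 0.0672 -0.3103  0.167 ]
screenS [-0.0798 -0.3246  0.167 ]
green scene 373.5 [[204, 201], [195, 208], [206, 214], [213, 237], [220, 230], [215, 206]]
green side 533.5 [[346, 342], [345, 372], [363, 371], [364, 342]]
amber scene 124.0 [[224, 220], [236, 226], [242, 219], [231, 214]]
amber side 192.0 [[344, 315], [345, 325], [362, 325], [361, 315]]
blue scene 347.0 [[177, 190], [170, 196], [181, 202], [187, 224], [194, 219], [189, 194]]
blue side 371.0 [[347, 373], [348, 387], [365, 389], [360, 393], [354, 391], [352, 402], [348, 396], [351, 399], [349, 406], [350, 402], [358, 401], [360, 397], [363, 399], [363, 396], [366, 401], [362, 403], [366, 404], [363, 403], [367, 401], [367, 394], [363, 395], [368, 390], [367, 374]]
```

```bash
python3 - <<'E'
import cv2,numpy as np
a=cv2.imread('pics/scene0.png')[180:270,155:275];b=cv2.imread('pics/side0.png')[300:450,310:400]
c=np.zeros((600,800,3),np.uint8);c[:330,:440]=cv2.resize(a,(440,330),interpolation=2);c[:,440:]=cv2.resize(b,(360,600),interpolation=2)
cv2.imwrite('pics/crop1.png',cv2.convertScaleAbs(c,alpha=1.6))
E
```

```text
(no output)
```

View pics/crop1.png

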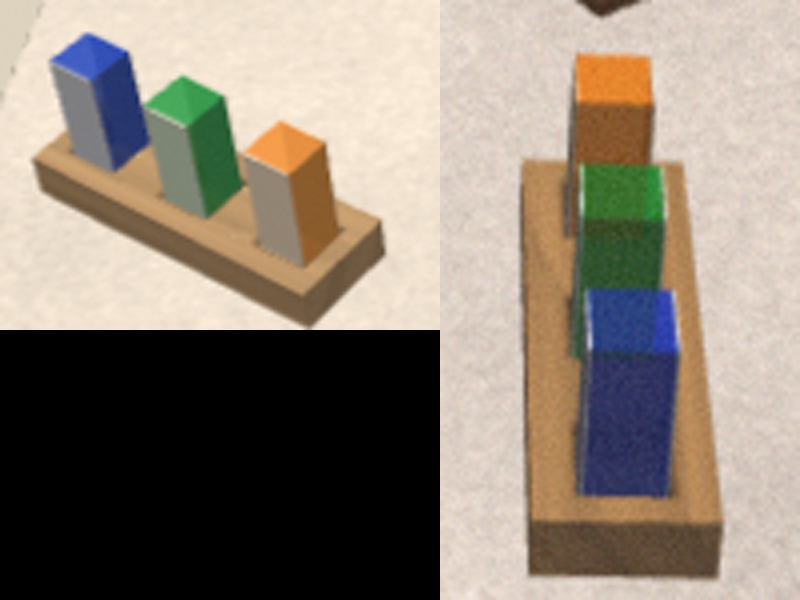

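The crop shows the green cell's top corners in scene at (194,209), (206,214), (217,206) and (205,201). Its frosted face looks towards the scene camera. I'll refine the poses without the occluded corners.

```bash
python3 - <<'E'
from h import *
np.set_printoptions(precision=4,suppress=True)
P=[('scene',456.2,351.1,0,.07,-.1),('scene',577.1,345.6,0,.07,.1),('scene',475.7,291.7,.152,.07,-.1),('scene',577,220.5,.152,-.07,.1),
('side',281.7,247.7,0,-.07,-.1),('side',335.2,230.4,0,.07,-.1),('side',234.4,211,0,-.07,.1),('side',336.8,165.9,.152,.07,-.1),
('scene',307,284,.012,-.075,None),('scene',351,355,.012,.075,None)]
P=P[:8]
W=np.array([onz(*p[:4])[:2] for p in P]);B=np.array([p[4:] for p in P])
b0,w0=B.mean(0),W.mean(0);th=np.angle(np.sum((B-b0)@[1,-1j]*((W-w0)@[1,1j])))
Rm=np.array([[np.cos(th),-np.sin(th)],[np.sin(th),np.cos(th)]]);t=w0-Rm@b0
print('box',t,th);print((W-t)@Rm-B)
np.savez('box.npz',t=t,th=th,Rm=Rm)
def tob(p): return np.r_[Rm.T@(p[:2]-t),p[2]]
m,e=tri((436.7,280.6),(318,202));print('mouth',m,e,tob(m))
for u,v,zz in [(307,284,.012),(345,284,.012),(351,355,.012),(308,358,.012)]: print('screen',tob(onz('scene',u,v,zz)))
S=np.array([onz('scene',*p,.088)[:2] for p in [(194,208.6),(205.7,214.1),(216.6,206.5),(205.2,201)]])
D=np.array([onz('side',*p,.088)[:2] for p in [(345,341.75),(365.5,341.75),(366.25,355.5),(345.5,355)]])
for Q in(S,D):
    print('cell',Q.mean(0),[np.round(Q[(i+1)%4]-Q[i],4) for i in range(4)],[np.degrees(np.arctan2(*(Q[(i+1)%4]-Q[i])[::-1])) for i in range(4)])
# neighbours & rack direction from tops
A=np.array([onz('scene',*p,.088)[:2] for p in [(233,220),(179.7,196)]]);print('amber,blue',A,np.degrees(np.arctan2(*(A[0]-A[1])[::-1])))
# rack top edges in side: left & right long edges, z .026
s=lambda x,y:onz('side',310+(x-440)/4,300+y/4,.026)[:2]
a,b,c,d=s(523,160),s(529,520),s(683,163),s(722,520);print('rack',a,b,c,d,np.degrees(np.arctan2(*(a-b)[::-1])),np.degrees(np.arctan2(*(c-d)[::-1])),(a+b+c+d)/4)
E
```

```text
box [0.5272 0.2542] 0.3978806582338797
[[-0.0017 -0.0008]
 [-0.0031 -0.0015]
 [-0.0007 -0.0003]
 [ 0.0003  0.0005]
 [ 0.0035 -0.0001]
 [ 0.0014  0.0007]
 [ 0.0016  0.0012]
 [-0.0014  0.0003]]
mouth [0.5794 0.1318 0.0998] 0.0028319977430250965 [ 0.0008 -0.1331  0.0998]
screen [-0.0752 -0.3397  0.012 ]
screen [-0.072  -0.2716  0.012 ]
screen [ 0.0755 -0.2729  0.012 ]
screen [ 0.0779 -0.3413  0.012 ]
cell [ 0.5405 -0.3091] [array([0.0061, 0.0282]), array([-0.0257,  0.0086]), array([-0.0067, -0.028 ]), array([ 0.0263, -0.0087])] [np.float64(77.8934686901593), np.float64(161.60513021128676), np.float64(-103.35544969306375), np.float64(-18.367305761009845)]
cell [ 0.5376 -0.3105] [array([ 0.0288, -0.0054]), array([-0.0073, -0.0293]), array([-0.028 ,  0.0064]), array([0.0065, 0.0283])] [np.float64(-10.651131761524592), np.float64(-103.93384188884214), np.float64(167.15715257908246), np.float64(77.09468950056582)]
amber,blue [[ 0.5537 -0.2446]
 [ 0.5279 -0.3722]] 78.56490995632768
rack [ 0.5273 -0.2101] [ 0.4862 -0.3949] [ 0.5893 -0.2237] [ 0.549  -0.4072] 77.46696084340248 77.62047908395941 [ 0.5379 -0.309 ]
```

Careful with the scale: shifts go in shares of 0.5 m and turns go in shares of 2 rad. That gives: -0.01 m / 0.5 = -0.02, 0.139 rad / 2 = 0.0695.

```bash
cat >> h.py <<'E'
def st():
    from workcell import ctrl
    o=ctrl.observe(); b=np.load('box.npz'); p=b['Rm'].T@(o['ee_pos'][:2]-b['t'])
    print('t %.1f box x %.4f y %.4f z %.4f yawerr %.3f F %s j %s'%(o['clock'],*p,o['ee_pos'][2],(o['tool_rot'][2]-b['th']-np.pi/2+np.pi)%(2*np.pi)-np.pi,np.round(o['ft_force'],1),np.round(o['joint_pos'],2)))
E
```

Request:
{"name": "steer_hand", "arguments": {
  "ticks": [
    {"xyz":[0,0,-0.02],"rz":0.069},
    {"xyz":[0,0,-0.02],"rz":0.069},
    {"xyz":[0,0,-0.02],"rz":0.069},
    {"rz":0.069},
    {"rz":0.069},
    {"rz":0.0695}
  ],
  "finger_gap": 0
}}

```text
clock: 0.75
ee_pos: [0.1853, 0.5177, 0.2611]
tool_rot: [-3.141, 0.0, 1.963]
ft_force: [-0.1, -0.1, 0.9]
grip_width: 0.002
finger_force: 0.0
```

```bash
python3 -c "from h import *;st()"
```

```text
t 0.8 box x -0.2130 y 0.3754 z 0.2611 yawerr -0.006 F [-0.1 -0.1  0.9] j [ 1.16  0.28  1.48 -0.    1.38  0.77]
```

To row units: -0.037 m / 0.5 = -0.074, -0.035 m / 0.5 = -0.07.

Request:
{"name": "steer_hand", "arguments": {
  "ticks": [
    {"xyz":[-0.07,0.03,-0.01]},
    {"xyz":[-0.074,0.03,0]},
    {"xyz":[-0.074,0.03,0]},
    {"xyz":[-0.074,0.03,0]},
    {"xyz":[-0.074,0.03,0]},
    {"xyz":[-0.074,0.03,0]},
    {"xyz":[-0.074,0.03,0]},
    {"xyz":[-0.074,0.03,0]}
  ],
  "quiet": true
}}

```text
ok
```

Request:
{"name": "steer_hand", "arguments": {
  "ticks": [
    {"xyz":[-0.074,0.03,0]},
    {"xyz":[-0.074,0.03,0]},
    {"xyz":[-0.074,0.03,0]},
    {"xyz":[-0.074,0.03,0]},
    {"xyz":[-0.074,0.03,0]},
    {"xyz":[-0.074,0.03,0]},
    {}
  ]
}}

```text
clock: 2.25
ee_pos: [0.581, 0.1202, 0.2652]
tool_rot: [-3.14, 0.0, 1.965]
ft_force: [-0.9, 1.1, -0.6]
grip_width: -0.0
finger_force: 0.0
```

```bash
python3 -c "from h import *;st()"
```

```text
t 2.2 box x -0.0023 y -0.1444 z 0.2652 yawerr -0.004 F [-0.9  1.1 -0.6] j [ 0.14  0.38  1.34 -0.    1.43 -0.25]
```

To row units: 0.03 m / 0.5 = 0.06, 0.02 m / 0.5 = 0.04.

Request:
{"name": "steer_hand", "arguments": {
  "ticks": [
    {"xyz":[0,0,0.06]},
    {"xyz":[0.006,0,0.06]},
    {"xyz":[0.04,0,0]},
    {"xyz":[0.02,0,0]},
    {"xyz":[0.02,0,0.002]},
    {"xyz":[0.02,0,0.006]}
  ],
  "quiet": true
}}

```text
ok
```

```bash
python3 -c "from h import *;st()"
```

```text
t 2.9 box x -0.0026 y -0.0869 z 0.2031 yawerr 0.000 F [ 1.1 -0.7  0.5] j [ 0.24  0.4   1.45 -0.    1.29 -0.16]
```

Request:
{"name": "steer_hand", "arguments": {
  "ticks": [
    {"xyz":[0.028,0,0.016]},
    {"xyz":[0.022,0,0.024]},
    {"xyz":[0.016,0,0.026]},
    {"xyz":[0.016,0,0.02]},
    {"xyz":[0,0,0.012]},
    {}
  ]
}}

```text
clock: 3.45
ee_pos: [0.5425, 0.2108, 0.1533]
tool_rot: [3.141, -0.001, 1.969]
ft_force: [0.5, -0.4, 0.0]
grip_width: 0.004
finger_force: 0.0
```

```bash
python3 -c "from h import *;st()"
```

```text
t 3.5 box x -0.0027 y -0.0459 z 0.1533 yawerr 0.001 F [ 0.5 -0.4  0. ] j [ 0.31  0.44  1.51  0.    1.18 -0.09]
```

To row units: 0.0015 m / 0.5 = 0.003.

Request:
{"name": "steer_hand", "arguments": {
  "ticks": [
    {"xyz":[0,0,0.003]},
    {}
  ]
}}

```text
clock: 3.65
ee_pos: [0.5428, 0.2106, 0.1528]
tool_rot: [3.14, -0.001, 1.969]
ft_force: [-5.8, 2.6, 12.9]
grip_width: -0.002
finger_force: 5.9
```

Request:
{"name": "steer_hand", "arguments": {
  "ticks": [
    {"xyz":[0,0,0.003]},
    {}
  ]
}}

```text
clock: 3.85
ee_pos: [0.543, 0.2107, 0.1525]
tool_rot: [3.139, -0.001, 1.969]
ft_force: [-9.7, 2.3, 20.9]
grip_width: 0.003
finger_force: 11.1
```

To row units: -0.05 m / 0.5 = -0.1, -0.034 m / 0.5 = -0.068.

Request:
{"name": "steer_hand", "arguments": {
  "ticks": [
    {"xyz":[0,0,-0.1]},
    {"xyz":[0,0,-0.1]},
    {"xyz":[0.024,-0.068,0]},
    {"xyz":[0.024,-0.068,0]},
    {"xyz":[0.024,-0.068,0]},
    {"xyz":[0.02,-0.064,0]},
    {"xyz":[0,0,0.06]},
    {"xyz":[0,0,0.036]}
  ],
  "quiet": true
}}

```text
ok
```

```bash
python3 -c "from h import *;st()"
```

```text
t 4.7 box x -0.1377 y -0.0005 z 0.2013 yawerr 0.000 F [0.7 0.4 0.2] j [ 0.38  0.1   1.83 -0.    1.21 -0.02]
```

Request:
{"name": "steer_hand", "arguments": {
  "ticks": [
    {"xyz":[0,0.03,0]},
    {"xyz":[0,0.03,0]},
    {"xyz":[0,0.03,-0.004]},
    {"xyz":[0,0.03,0.002]},
    {"xyz":[0,0.03,0.008]},
    {"xyz":[0,0.024,0.018]},
    {"xyz":[0,0.02,0.024]},
    {"xyz":[0,0.016,0.024]}
  ]
}}

```text
clock: 5.45
ee_pos: [0.4985, 0.2413, 0.1655]
tool_rot: [-3.141, 0.0, 1.968]
ft_force: [-0.9, -0.2, 1.2]
grip_width: -0.002
finger_force: 0.6
```

```bash
python3 -c "from h import *;st()"
```

```text
t 5.5 box x -0.0315 y -0.0008 z 0.1655 yawerr -0.000 F [-0.9 -0.2  1.2] j [ 0.38  0.37  1.59 -0.    1.18 -0.01]
```

To row units: 0.006 m / 0.5 = 0.012, 0.005 m / 0.5 = 0.01.

Request:
{"name": "steer_hand", "arguments": {
  "ticks": [
    {"xyz":[0,0.01,0.012]},
    {"xyz":[0,0.006,0.01]},
    {"xyz":[0,0,0.004]},
    {}
  ]
}}

```text
clock: 5.85
ee_pos: [0.5049, 0.2441, 0.1557]
tool_rot: [-3.141, 0.0, 1.969]
ft_force: [-16.4, -7.4, 25.7]
grip_width: 0.005
finger_force: 12.6
```

Request:
{"name": "steer_hand", "arguments": {
  "ticks": [
    {"xyz":[0,0,0.003]},
    {}
  ]
}}

```text
clock: 6.05
ee_pos: [0.505, 0.2442, 0.1554]
tool_rot: [3.141, 0.0, 1.969]
ft_force: [-22.3, -10.2, 37.3]
grip_width: -0.004
finger_force: 18.6
```

```bash
python3 -c "from h import *;st()"
```

```text
t 6.0 box x -0.0243 y -0.0007 z 0.1554 yawerr 0.000 F [-22.3 -10.2  37.3] j [ 0.39  0.4   1.58 -0.    1.17 -0.01]
```

To row units: -0.05 m / 0.5 = -0.1, 0.033 m / 0.5 = 0.066.

Request:
{"name": "steer_hand", "arguments": {
  "ticks": [
    {"xyz":[0,0,-0.1]},
    {"xyz":[0,0,-0.1]},
    {"xyz":[0,0.066,-0.01]},
    {"xyz":[0,0.066,0]},
    {"xyz":[0,0.066,0]},
    {"xyz":[0,0.066,0]},
    {"xyz":[0,0.064,0]},
    {}
  ],
  "quiet": true
}}

```text
ok
```

```bash
python3 -c "from h import *;st()"
```

```text
t 6.8 box x 0.1421 y -0.0007 z 0.2539 yawerr -0.000 F [-0.5  0.5 -1.1] j [ 0.39  0.72  0.85  0.    1.57 -0.01]
```

Request:
{"name": "steer_hand", "arguments": {
  "ticks": [
    {"xyz":[0,0,0.06]},
    {"xyz":[0,0,0.056]},
    {}
  ]
}}

```text
clock: 7.15
ee_pos: [0.655, 0.3074, 0.1947]
tool_rot: [-3.135, -0.0, 1.969]
ft_force: [-0.6, -0.7, -0.4]
grip_width: -0.002
finger_force: 0.0
```

```bash
python3 -c "from h import *;st()"
```

```text
t 7.2 box x 0.1384 y -0.0005 z 0.1947 yawerr 0.000 F [-0.6 -0.7 -0.4] j [ 0.39  0.74  0.96 -0.    1.45 -0.01]
```

To row units: -0.015 m / 0.5 = -0.03, -0.008 m / 0.5 = -0.016.

Request:
{"name": "steer_hand", "arguments": {
  "ticks": [
    {"xyz":[0,-0.03,-0.008]},
    {"xyz":[0,-0.03,-0.008]},
    {"xyz":[0,-0.03,-0.008]},
    {"xyz":[0,-0.03,-0.002]},
    {"xyz":[0,-0.03,0.008]},
    {"xyz":[0,-0.024,0.018]},
    {"xyz":[0,-0.02,0.024]},
    {"xyz":[0,-0.016,0.024]}
  ]
}}

```text
clock: 7.95
ee_pos: [0.5597, 0.2673, 0.1771]
tool_rot: [3.138, 0.0, 1.969]
ft_force: [1.5, -0.5, 1.4]
grip_width: -0.002
finger_force: 0.6
```

```bash
python3 -c "from h import *;st()"
```

```text
t 8.0 box x 0.0350 y -0.0006 z 0.1771 yawerr 0.000 F [ 1.5 -0.5  1.4] j [ 0.39  0.5   1.37 -0.    1.27 -0.01]
```

Request:
{"name": "steer_hand", "arguments": {
  "ticks": [
    {"xyz":[0,-0.01,0.014]},
    {"xyz":[0,-0.006,0.01]},
    {"xyz":[0,0,0.006]},
    {}
  ]
}}

```text
clock: 8.35
ee_pos: [0.5525, 0.2643, 0.1599]
tool_rot: [-3.142, -0.0, 1.969]
ft_force: [0.0, -0.3, 0.9]
grip_width: -0.003
finger_force: 0.0
```

```bash
python3 -c "from h import *;st()"
```

```text
t 8.3 box x 0.0272 y -0.0005 z 0.1599 yawerr 0.000 F [ 0.  -0.3  0.9] j [ 0.39  0.5   1.41  0.    1.23 -0.01]
```

To row units: 0.004 m / 0.5 = 0.008, 0.001 m / 0.5 = 0.002.

Request:
{"name": "steer_hand", "arguments": {
  "ticks": [
    {"xyz":[0,0,0.008]},
    {"xyz":[0,0,0.002]},
    {}
  ]
}}

```text
clock: 8.65
ee_pos: [0.5528, 0.2644, 0.156]
tool_rot: [3.14, 0.0, 1.969]
ft_force: [-3.1, -1.1, 10.5]
grip_width: 0.001
finger_force: 4.7
```

Request:
{"name": "steer_hand", "arguments": {
  "ticks": [
    {"xyz":[0,0,0.003]},
    {}
  ]
}}

```text
clock: 8.85
ee_pos: [0.5529, 0.2645, 0.1558]
tool_rot: [3.139, 0.0, 1.969]
ft_force: [-6.7, -2.4, 19.8]
grip_width: 0.0
finger_force: 10.2
```

Request:
{"name": "steer_hand", "arguments": {
  "ticks": [
    {"xyz":[0,0,0.002]},
    {}
  ]
}}

```text
clock: 9.05
ee_pos: [0.553, 0.2645, 0.1556]
tool_rot: [3.138, 0.0, 1.969]
ft_force: [-11.6, -4.5, 27.3]
grip_width: 0.0
finger_force: 13.8
```

To row units: -0.04 m / 0.5 = -0.08, -0.037 m / 0.5 = -0.074.

Request:
{"name": "steer_hand", "arguments": {
  "ticks": [
    {"xyz":[0,0,-0.08]},
    {"xyz":[0,0,-0.08]},
    {"xyz":[0,0,-0.06]},
    {"xyz":[-0.074,-0.034,0]},
    {"xyz":[-0.074,-0.034,0]},
    {"xyz":[-0.074,-0.034,0]},
    {"xyz":[-0.074,-0.034,0]},
    {"xyz":[-0.074,-0.034,0]}
  ],
  "finger_gap": 1,
  "clamp_n": 60,
  "quiet": true
}}

```text
ok
```

Request:
{"name": "steer_hand", "arguments": {
  "ticks": [
    {"xyz":[-0.074,-0.034,0]},
    {"xyz":[-0.074,-0.034,0]},
    {"xyz":[-0.074,-0.034,0]},
    {"xyz":[-0.074,-0.034,0]},
    {"xyz":[-0.074,-0.034,0]},
    {"xyz":[-0.074,-0.034,0]},
    {"xyz":[-0.074,-0.034,0]},
    {"xyz":[-0.074,-0.034,0]}
  ],
  "quiet": true
}}

```text
ok
```

Request:
{"name": "steer_hand", "arguments": {
  "ticks": [
    {"xyz":[-0.074,-0.03,0],"rz":0.0615},
    {"rz":0.0615},
    {"rz":0.0615},
    {"rz":0.0615},
    {"rz":0.061},
    {}
  ]
}}

```text
clock: 11.25
ee_pos: [0.5357, -0.3049, 0.2622]
tool_rot: [-3.142, -0.0, 1.353]
ft_force: [-0.6, 0.3, -0.0]
grip_width: 0.995
finger_force: 0.0
```

```bash
python3 - <<'E'
from h import *;st()
from workcell import ctrl
for n in ["scene","side","wrist"]:
    f=ctrl.grab_frame(n);cv2.imwrite(f"pics/{n}1.png",f["frame"])
print(f['origin'],f['attitude'])
a=cv2.imread('pics/scene1.png')[165:365,420:640];b=cv2.imread('pics/side1.png')[95:255,215:425];w=cv2.imread('pics/wrist1.png')
c=np.zeros((600,800,3),np.uint8);c[:300,:400]=cv2.resize(a,(400,300),interpolation=2);c[:300,400:]=cv2.resize(b,(400,300),interpolation=2)
c[300:,:400]=cv2.resize(w,(400,300));c[300:,400:]=cv2.resize(cv2.imread('pics/side1.png')[240:480,200:520],(400,300))
cv2.imwrite('pics/m1.png',cv2.convertScaleAbs(c,alpha=1.5))
E
```

```text
t 11.2 box x -0.2088 y -0.5187 z 0.2622 yawerr -0.616 F [-0.6  0.3 -0. ] j [-0.58  0.43  1.27  0.    1.44 -0.36]
[ 0.55073782 -0.23494808  0.40460261] [ 2.85528830e+00 -6.34224162e-04 -2.12757714e-01]
```

View pics/m1.png

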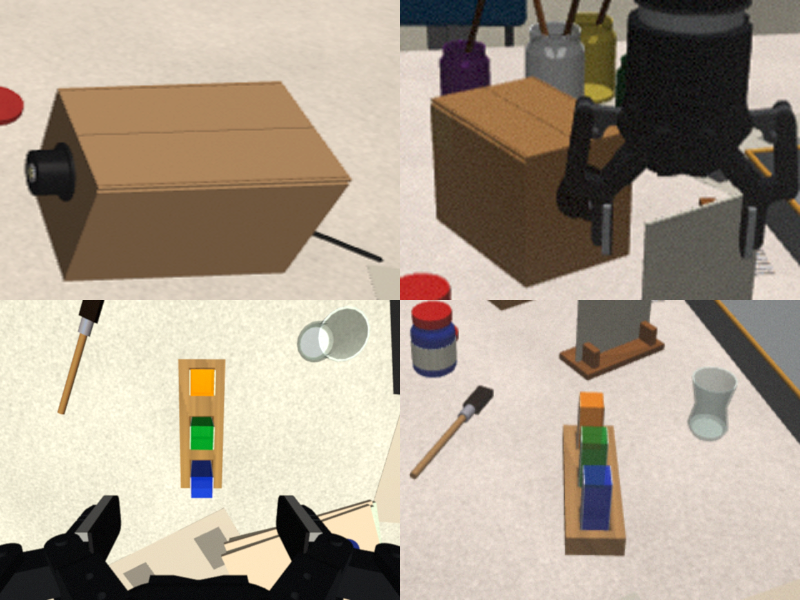

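The carton is shut flat in both views. The wrist view shows the green cell's top at about (202,440) in the mosaic, well aligned. I'll refine its position from the wrist image.

```bash
python3 - <<'E'
from h import *
np.set_printoptions(precision=4,suppress=True)
CAM['wrist']=(423.68455684,317.25678765,241.7922949,[0.55073782,-0.23494808,0.40460261],[2.85528830,-6.34224162e-04,-2.12757714e-01])
im=cv2.imread('pics/wrist1.png');hsv=cv2.cvtColor(im,cv2.COLOR_BGR2HSV)
m=cv2.inRange(hsv,(45,100,20),(80,255,255));v=hsv[...,2][m>0];print(np.percentile(v,[5,25,50,75,95]))
k=blob(im,(45,100,int((np.percentile(v,5)+np.percentile(v,95))/2)),(80,255,255),(250,150,400,330));r=cv2.minAreaRect(k);print(r,cv2.boundingRect(k))
q=cv2.boxPoints(r);W=np.array([onz('wrist',*p,.088)[:2] for p in q]);print(W.mean(0),[np.linalg.norm(W[i]-W[i-1]) for i in range(4)],[np.degrees(np.arctan2(*(W[i]-W[i-1])[::-1])) for i in range(4)])
E
```

```text
[ 49.   62.5 109.  112.  115. ]
((323.0, 220.0), (36.0, 38.0), 0.0) (305, 201, 37, 39)
[ 0.5392 -0.3102] [np.float64(0.02798908621324703), np.float64(0.0299486667393322), np.float64(0.02727042266093998), np.float64(0.029953185005549547)] [np.float64(167.79944292851906), np.float64(77.3418037774731), np.float64(-12.19711973123969), np.float64(-101.28339157523405)]
```

To row units: 0.04 m / 0.5 = 0.08, -0.0045 m / 0.5 = -0.009.

Request:
{"name": "steer_hand", "arguments": {
  "ticks": [
    {"xyz":[-0.009,0.0088,0.06]},
    {"xyz":[0,0,0.08]},
    {"xyz":[0,0,0.08]},
    {"xyz":[0,0,0.08]},
    {"xyz":[0,0,0.07]},
    {"xyz":[0,0,0.04]},
    {"xyz":[0,0,0.02]},
    {}
  ],
  "finger_gap": 1,
  "clamp_n": 60
}}

```text
clock: 12.2
ee_pos: [0.5386, -0.3099, 0.0464]
tool_rot: [-3.14, -0.001, 1.356]
ft_force: [0.2, 0.4, 0.8]
grip_width: 1.004
finger_force: 0.0
```

Request:
{"name": "steer_hand", "arguments": {
  "ticks": [
    {},
    {},
    {},
    {},
    {},
    {},
    {},
    {}
  ],
  "finger_gap": 0,
  "clamp_n": 60
}}

```text
clock: 13.0
ee_pos: [0.5392, -0.3104, 0.0482]
tool_rot: [3.14, 0.001, 1.355]
ft_force: [-1.3, 0.7, 5.8]
grip_width: 0.345
finger_force: 59.9
```

To row units: -0.04 m / 0.5 = -0.08, -0.03 m / 0.5 = -0.06.

Request:
{"name": "steer_hand", "arguments": {
  "ticks": [
    {"xyz":[0,0,-0.02]},
    {"xyz":[0,0,-0.04]},
    {"xyz":[0,0,-0.06]},
    {"xyz":[0,0,-0.08]},
    {"xyz":[0,0,-0.08]},
    {"xyz":[0,0,-0.08]},
    {"xyz":[0,0,-0.03]},
    {}
  ]
}}

```text
clock: 13.8
ee_pos: [0.5394, -0.3104, 0.2454]
tool_rot: [3.137, 0.002, 1.355]
ft_force: [0.2, -0.1, -1.7]
grip_width: 0.343
finger_force: 59.3
```

```bash
python3 - <<'E'
from h import *
from workcell import ctrl
st();b=np.load('box.npz');o=ctrl.observe();T=b['t']+b['Rm']@[.001,-.218]
y=o['tool_rot'][2];d=T-o['ee_pos'][:2];X=np.array([np.cos(y),np.sin(y)]);Y=np.array([np.sin(y),-np.cos(y)]);print(T,d@X,d@Y,y-b['th']-np.pi/2)
E
```

```text
t 13.8 box x -0.2075 y -0.5252 z 0.2454 yawerr -0.614 F [ 0.2 -0.1 -1.7] j [-0.58  0.45  1.28  0.    1.4  -0.37]
[0.61256203 0.05362905] 0.371216638373762 -0.0064944358080674105 -0.6138050860075737
```

To row units: 0.034 m / 0.5 = 0.068, 0.02 m / 0.5 = 0.04.

Request:
{"name": "steer_hand", "arguments": {
  "ticks": [
    {"xyz":[0.04,0,0]},
    {"xyz":[0.068,0,0]},
    {"xyz":[0.068,0,0]},
    {"xyz":[0.068,0,0]},
    {"xyz":[0.068,0,0]},
    {"xyz":[0.068,0,0]},
    {"xyz":[0.068,0,0]},
    {"xyz":[0.068,-0.012,0]}
  ],
  "quiet": true
}}

```text
ok
```

Request:
{"name": "steer_hand", "arguments": {
  "ticks": [
    {"xyz":[0.068,0,0]},
    {"xyz":[0.068,0,0]},
    {"xyz":[0.06,0,0]},
    {"xyz":[0.03,0,0],"rz":-0.05},
    {"rz":-0.065},
    {"rz":-0.065},
    {"rz":-0.065},
    {"rz":-0.062}
  ],
  "quiet": true
}}

```text
ok
```

Request:
{"name": "steer_hand", "arguments": {
  "ticks": [
    {},
    {}
  ]
}}

```text
clock: 15.6
ee_pos: [0.6122, 0.0535, 0.2413]
tool_rot: [-3.14, -0.001, 1.965]
ft_force: [0.7, 0.3, -2.0]
grip_width: 0.345
finger_force: 59.4
```

```bash
python3 -c "from h import *;st()"
```

```text
t 15.6 box x 0.0007 y -0.2180 z 0.2413 yawerr -0.004 F [ 0.7  0.3 -2. ] j [ 0.03  0.44  1.31  0.    1.4  -0.37]
```

To row units: 0.03 m / 0.5 = 0.06, 0.02 m / 0.5 = 0.04.

Request:
{"name": "steer_hand", "arguments": {
  "ticks": [
    {"xyz":[0,0,0.04]},
    {"xyz":[0,0,0.06]},
    {"xyz":[0,0,0.06]},
    {"xyz":[0,0,0.06]},
    {"xyz":[0,0,0.04]},
    {"xyz":[0,0,0.022]},
    {},
    {}
  ]
}}

```text
clock: 16.4
ee_pos: [0.6129, 0.0536, 0.1022]
tool_rot: [3.141, 0.0, 1.968]
ft_force: [-1.1, -0.2, -1.7]
grip_width: 0.338
finger_force: 59.4
```

```bash
python3 - <<'E'
from h import *;st()
from workcell import ctrl
for n in ["scene","side"]: cv2.imwrite(f"pics/{n}2.png",ctrl.grab_frame(n)["frame"])
a=cv2.imread('pics/scene2.png')[165:375,300:500];b=cv2.imread('pics/side2.png')[110:320,250:450]
c=np.zeros((420,800,3),np.uint8);c[:,:400]=cv2.resize(a,(400,420),interpolation=2);c[:,400:]=cv2.resize(b,(400,420),interpolation=2)
cv2.imwrite('pics/m2.png',cv2.convertScaleAbs(c,alpha=1.5))
E
```

```text
t 16.4 box x 0.0013 y -0.2182 z 0.1022 yawerr -0.001 F [-1.1 -0.2 -1.7] j [ 0.03  0.57  1.45  0.    1.12 -0.37]
```

View pics/m2.png

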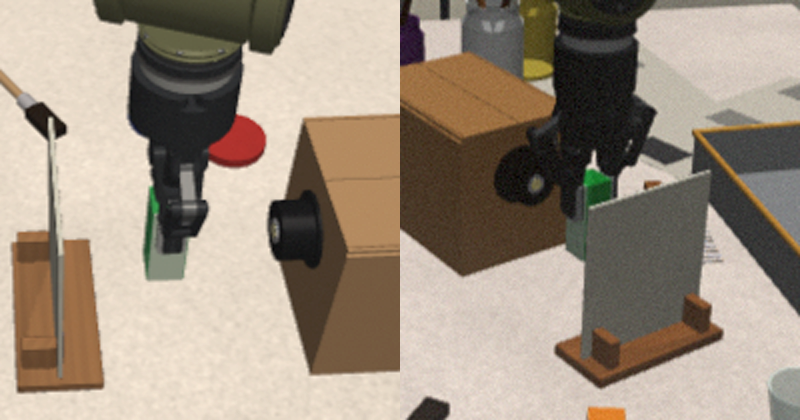

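The cell hangs upright between screen and tube. In the scene image its lower front edge runs from (373,303) to (392,304). I'll check that edge's height and position.

```bash
python3 - <<'E'
from h import *
np.set_printoptions(precision=4,suppress=True)
b=np.load('box.npz');Rm,t=b['Rm'],b['t']
def plane(c,u,v,ax,val):
    o,d=ray(c,u,v);o=np.r_[Rm.T@(o[:2]-t),o[2]];d=np.r_[Rm.T@d[:2],d[2]];return o+d*(val-o[ax])/d[ax]
g=cv2.imread('pics/scene2.png').astype(int)
for u in(376,380,384,388): 
    col=g[292:315,u].sum(1);i=np.argmax(np.abs(np.diff(cv2.GaussianBlur(col.astype(np.float32).reshape(-1,1),(1,3),0).ravel())));print(u,292.5+i,plane('scene',u,292.5+i,0,.016))
for v in(285,290,295,300):
    r=g[v,362:402].sum(1).astype(np.float32);d=np.abs(np.diff(r));L=362.5+np.argmax(d[:20]);Rr=382.5+np.argmax(d[20:]);print(v,plane('scene',Rr,v,0,.016),L)
# tube mouth tops re-check: lens by bright blob in side at known place
s=plane('side',250+566/2,110+258/2,1,-.233);print('side bottom-left corner region',s)
E
```

```text
376 304.5 [ 0.016  -0.2295  0.0626]
380 304.5 [ 0.016  -0.223   0.0622]
384 304.5 [ 0.016  -0.2165  0.0618]
388 304.5 [ 0.016  -0.2101  0.0614]
285 [ 0.016  -0.2056  0.1095] 371.5
290 [ 0.016  -0.2092  0.0977] 371.5
295 [ 0.016  -0.2049  0.0852] 371.5
300 [ 0.016  -0.2054  0.0727] 372.5
side bottom-left corner region [ 0.6085 -0.233  -0.1213]
```

To row units: 0.002 m / 0.5 = 0.004.

Request:
{"name": "steer_hand", "arguments": {
  "ticks": [
    {"xyz":[0,0,0.004]},
    {},
    {},
    {},
    {},
    {}
  ]
}}

```text
clock: 17.1
ee_pos: [0.6126, 0.0535, 0.0993]
tool_rot: [3.142, 0.0, 1.969]
ft_force: [-0.3, -0.9, -1.3]
grip_width: 0.343
finger_force: 59.4
```

```bash
python3 - <<'E'
from h import *;st()
from workcell import ctrl
im=ctrl.grab_frame('scene')['frame'];a=cv2.imread('pics/scene0.png')
d=cv2.absdiff(im,a).max(2);print('rack diff',[int((d[y0:y1,x0:x1]>60).sum()) for x0,y0,x1,y1 in [(160,180,193,235),(222,205,262,265),(180,275,220,332),(380,385,525,450),(277,180,325,235),(365,180,435,250)]])
print(ctrl.sign_off())
E
```

```text
t 17.1 box x 0.0010 y -0.2181 z 0.0993 yawerr 0.000 F [-0.3 -0.9 -1.3] j [ 0.03  0.57  1.45 -0.    1.12 -0.37]
rack diff [0, 0, 0, 0, 0, 2672]
the job is handed in; nothing more can be done
None
```

The job is handed in: the carton is shut flat, short flap first, and the green cell is held upright by its frosted faces within about 1 mm of the measured beam axis, clear of lamp and screen; a last image check showed nothing else moved, except that the arm hid the ink jar and jar lid.

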